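# Wind up the pink noodle press for filling

### The arm

A 6-joint arm with a two-finger parallel gripper is mounted at the origin on the work surface. World frame = base frame: x ahead of the robot, y to its left, z up, the work surface at z = 0. Lengths are in m, angles in rad, forces in N, time in s.
With the tool pointing down it reaches from about 0.3 to 0.775 m from the base axis. Payload 14.6 kg.
Tool frame: the origin (TCP) lies midway between the tips of the shut fingers; the grasp point (between the pads) lies 19 mm behind it (ctrl.tcp_to_grasp is the distance from the TCP to the grasp point, in m); x points along the fingers, y is the direction in which the jaws open and shut, and the axes are right-handed (so a half turn about x gives the same grasp; the last joint's range is limited). The gripper opens to 94 mm and grips with 3 to 60 N. Pads are 16 mm wide; open, the fingers measure 119 mm over their backs; the gripper's body (75 mm by 177 mm) begins 78 mm behind the grasp point.
Start: joints at [1.236, 0.3, 1.521, -0, 1.321, -0.067], TCP at [0.146, 0.53, 0.205] pointing down, gripper open.
Joint ranges: [-3.03, 3.03], [-0.79, 2.21], [0.23, 2.52], [-1.04, 4.18], [0, 3.07], [-2.55, 2.55]. Speed limits (rad/s): [2.22, 2.22, 2.57, 3.14, 3.14, 3.14].

### API

Orientations are given as [roll, pitch, yaw] about the fixed x, y, z axes, in that order (R = Rz(yaw) Ry(pitch) Rx(roll)).
In Python, from station import ctrl gives the robot as it stands.
- The arm moves only by the tool jog_arm, never from a script. Its argument "rows" is one flat list of numbers, 7 for each row, row after row: the shift along the world's x, y, z in m, then the turn, a rotation vector about the world's x, y, z in degrees, then the closure, from 0 (fully open) to 1 (shut). A call has 1 to 8 rows; each row shifts and turns the commanded pose from where the row before left it; what a row does not reach is not made up. A row lasts 1/12 s, in which the tool goes at most 41.7 mm and 7.16 degrees, less where a joint would pass 70% of its speed; a pose out of reach is approached as far as the arm can. A call with a gripper value outside its range is refused whole. The fingers move at their own pace and stop on an object; "squeeze" is the grip in N (left out, the last holds). Time passes only in rows, so rows that do not move let the fingers close. It gives the time, the measured TCP pose, the force and the opening at its end, in the units of the state.
- ctrl.get_obs(): the state, without advancing time (a new reading comes with each control period).
- ctrl.camera(name): name is "scene" or "side" or "wrist"; returns (picture, depth): 420x560x3 uint8, red, green, blue; 420x560 float32, m along the optical axis (not along the pixel's ray), 0 where there is no reading.
- ctrl.camera_model(name): a dict with "K" (3x3 intrinsics, pixels), "extrinsics" (4x4, takes a point from camera to world coordinates). Camera axes: x right, y down, z forward; pixel columns grow to the right and rows downward; lengths in m; the calibration is good to about 2 mm. A picture is of the moment at which its call begins: read the wrist's pose just before it. camera_model takes no time and is no camera call; for the wrist camera it gives the pose at the moment of the call.
- ctrl.hand_in(): hands the job in, once; it reports no verdict.
The state is a dict: "time_s": time; "qpos": joint angles; "joint_vel": joint speeds; "tau": joint torques, N m; "ee_pos": TCP position; "eef_rot": TCP orientation; "force": force on the tool from outside, world axes, zero at the start; "moment": the same for the moment, N m; "grip_width": finger opening in m.
Only numpy, scipy, OpenCV 4.12 (cv2) and the standard library are available. Lean on these libraries where they do the work, as an engineer would, in place of code of your own. Each camera call takes 0.05 s, during which the arm holds its last target.

### The job

Two hand-screwed noodle presses stand on the dining table. Get the one with the pink T-handle ready for filling: turn its handle anticlockwise (seen from above) by about a full turn, taking its two ends by turns as suits you, until the plunger is all the way up and the handle comes against its stop, then let go. Leave the handle of the blue press as it is.

Things in the scene. Friction and masses are not known exactly. Their poses are not given: they have to be found in the camera images.
- pink_handle (a joint): Angle of the pink T-handle about its upright spindle, rad. Grows anticlockwise seen from above, starts between 0 and 1.4, hard stop at 6.5 (fully wound up). A full turn (6.28 rad) raises handle and plunger together by 20 mm. It turns stiffly (about 0.15 N m: 3 N at the grips) and stays where it is left.
- pink_hub (a point): Centre of the pink T-handle's bar, on the spindle's axis, 225 to 246 mm above the table; x axis along the bar, z up. Bar 144 mm long: a round pink grip 16 mm thick lies 22 to 72 mm from the axis on either end; steel hub 24 mm across in the middle, from 18 mm below to 12 mm above the bar's centre. Nothing of the press is higher than bar and hub.
- pink_press: Frame of the pink press, fixed to the table; origin on the table under the spindle, x and y along the base's sides. Steel base 140 by 140 mm, two columns at y = +-56 mm, barrel 66 mm across with a pink band, white bowl beneath it. Fixed aluminium cross beam under the handle: 30 (x) by 138 (y) mm, top 182 mm above the table, column nuts up to 188 mm.
- blue_end (a point): Tip of one end of the blue T-handle's bar, on its centre line, 72 mm from that spindle's axis; x axis outward along the bar. The blue press is like the pink one but for its blue grips and band; the two may stand either way round, left or right.
There are look-alikes about, which are no part of the job. What is shaped like the pink_press but black or red is not meant.

How it is judged:
By the outcome, as a careful person would: the job done as asked, in the order asked, and still so for the second after the job is handed in, with the robot touching nothing.
It also fails if it takes over 45 s, if anything falls off the work surface, if the arm or the gripper's body presses on something with over 40 N, if the wrist force passes 120 N, or if a joint passes its speed limit or range.

## Working session

There is one attempt and no reset: what is moved stays moved. The work goes in short steps, Python scripts to look and compute and a tool call to move; the robot and the scene stay as the last step left them, time stands still between calls to the robot, and variables do not carry over. Pictures are saved under pics/ and viewed, and the job is handed in when it is done.

Besides the shell and the picture viewer there is one more tool, called after "Call:" as name(argument=value, ...) on one line, values as JSON. jog_arm: Moves the arm, as the interface text tells. Its arguments: {"type":"object","properties":{"rows":{"type":"array"},"squeeze":{"type":"number"}},"required":["rows"]}

```bash
ls; mkdir -p pics
python3 - <<'E'
from station import ctrl
import cv2,numpy as np
o=ctrl.get_obs();print({k:np.round(v,3) for k,v in o.items()})
for n in ["scene","side"]:
    im,d=ctrl.camera(n);cv2.imwrite(f"pics/{n}0.png",im[:,:,::-1]);np.save(f"pics/{n}0.npy",d);np.save(f"pics/{n}0im.npy",im)
    m=ctrl.camera_model(n);print(n,np.round(m["K"],1).tolist(),np.round(m["extrinsics"],3).tolist())
E
```

```text
pics
{'time_s': np.float64(0.0), 'qpos': array([ 1.236,  0.3  ,  1.522,  0.   ,  1.321, -0.067]), 'joint_vel': array([-0.   ,  0.   , -0.   ,  0.   , -0.002, -0.001]), 'tau': array([-4.0000e-03, -5.3179e+01, -3.5274e+01,  7.1000e-02,  2.4000e-02,
       -0.0000e+00]), 'ee_pos': array([0.145, 0.53 , 0.205]), 'eef_rot': array([-1.65 ,  1.57 , -1.917]), 'force': array([-0.183, -0.604, -0.744]), 'moment': array([ 0.002, -0.008,  0.03 ]), 'grip_width': np.float64(0.094)}
scene [[539.2, 0.0, 277.7], [0.0, 539.2, 214.1], [0.0, 0.0, 1.0]] [[0.419, 0.683, -0.599, 1.16], [0.908, -0.325, 0.264, -0.278], [-0.015, -0.654, -0.756, 1.101], [0.0, 0.0, 0.0, 1.0]]
side [[380.6, 0.0, 276.5], [0.0, 380.6, 208.7], [0.0, 0.0, 1.0]] [[0.959, -0.138, 0.246, 0.181], [-0.282, -0.476, 0.833, -0.847], [0.002, -0.868, -0.496, 0.681], [0.0, 0.0, 0.0, 1.0]]
```

View pics/scene0.png

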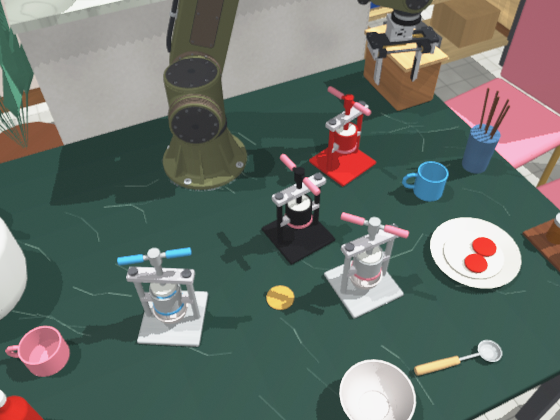

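View pics/side0.png

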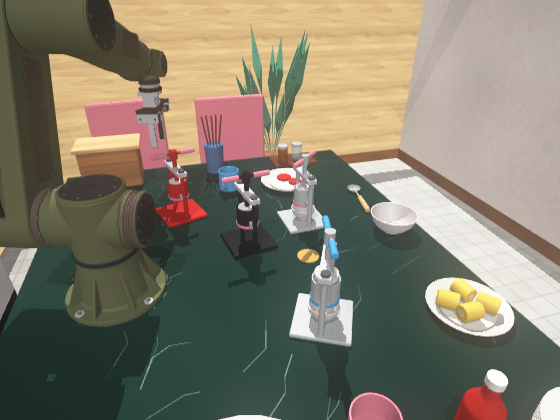

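The target is the silver-framed press with pink grips, at scene pixels (345..405, 215..236). The blue press is at (155,255), and the black and red ones are decoys. Next I'll localise the target.

```bash
cat > h.py <<'E'
import numpy as np,cv2
from station import ctrl
def pts(d,m,K,E):
    v,u=np.nonzero(m&(d>0));z=d[v,u]
    p=np.stack([(u-K[0,2])/K[0,0]*z,(v-K[1,2])/K[1,1]*z,z],1)
    return p@E[:3,:3].T+E[:3,3],u,v
def pink(im):
    h=cv2.cvtColor(im,cv2.COLOR_RGB2HSV);return ((h[...,0]>165)|(h[...,0]<6))&(h[...,1]>60)&(h[...,1]<190)&(h[...,2]>110)
E
python3 - <<'E'
from h import *
for n,(u0,u1,v0,v1) in {"scene":(335,412,208,242),"side":(290,322,145,180)}.items():
    im=np.load(f"pics/{n}0im.npy");d=np.load(f"pics/{n}0.npy");m=ctrl.camera_model(n);K,E=np.array(m["K"]),np.array(m["extrinsics"])
    M=np.zeros(d.shape,bool);M[v0:v1,u0:u1]=1
    P,u,v=pts(d,M,K,E);k=(P[:,2]>.2)&(P[:,2]<.29);Q=P[k]
    print(n,"all",Q.mean(0),np.c_[Q.min(0),Q.max(0)].tolist())
    P,u,v=pts(d,M&pink(im),K,E);k=(P[:,2]>.2)&(P[:,2]<.29);Q=P[k];print(len(Q))
    c=Q.mean(0);U,S,V=np.linalg.svd(Q-c);a=V[0];t=(Q-c)@a;print("axis",a,t.min(),t.max(),"mid",c+a*(t.min()+t.max())/2,"ang",np.arctan2(a[1],a[0]))
    print("ztop",np.percentile(Q[:,2],[5,50,95]))
    # two ends
    print(np.histogram(t,20))
    # beam / base
    M=np.zeros(d.shape,bool)
    if n=="scene": M[205:320,320:410]=1
    else: M[145:240,270:335]=1
    P,u,v=pts(d,M,K,E)
    for lo,hi in((.172,.192),(.006,.04)):
        Q=P[(P[:,2]>lo)&(P[:,2]<hi)].astype(np.float32)
        r=cv2.minAreaRect(Q[:,:2]*1000);print(lo,hi,len(Q),np.median(Q[:,2]),r)
E
```

```text
scene all [0.58725801 0.19324373 0.23089169] [[0.528554500150171, 0.6402720019793582], [0.14161838810243005, 0.24707914896678113], [0.20025857561673688, 0.24232417291270392]]
322
axis [0.72824167 0.68531506 0.00270978] -0.07295765677751517 0.07060013532196979 mid [0.58581753 0.19272089 0.23230235] ang 0.7550396887700744
ztop [0.22616704 0.23279686 0.23666023]
(array([22, 24, 22, 25, 22, 23, 21,  0,  0,  0,  0,  0,  0, 19, 22, 23, 23,
       25, 26, 25]), array([-0.07295766, -0.06577977, -0.05860188, -0.05142399, -0.0442461 ,
       -0.03706821, -0.02989032, -0.02271243, -0.01553454, -0.00835665,
       -0.00117876,  0.00599913,  0.01317702,  0.02035491,  0.0275328 ,
        0.03471069,  0.04188858,  0.04906647,  0.05624436,  0.06342225,
        0.07060014]))
0.172 0.192 641 0.1815405 ((584.4039306640625, 194.08456420898438), (31.406463623046875, 138.98220825195312), 2.058594226837158)
0.006 0.04 2168 0.011831836 ((522.9202880859375, 235.98086547851562), (219.8178253173828, 333.5990295410156), 63.43793869018555)
side all [0.57542075 0.18573014 0.22953331] [[0.5230790029521659, 0.63577
[... 249 characters left out ...]
47
ztop [0.22558188 0.23240366 0.23677535]
(array([ 5,  3,  6,  7,  4,  7,  6,  0,  0,  0,  1,  0,  1,  5,  8,  6,  7,
        8,  7, 18]), array([-0.08672626, -0.07944271, -0.07215916, -0.06487561, -0.05759206,
       -0.05030852, -0.04302497, -0.03574142, -0.02845787, -0.02117432,
       -0.01389077, -0.00660723,  0.00067632,  0.00795987,  0.01524342,
        0.02252697,  0.02981051,  0.03709406,  0.04437761,  0.05166116,
        0.05894471]))
0.172 0.192 203 0.18276004 ((579.9893188476562, 189.42227172851562), (32.14349365234375, 130.1222686767578), 1.499383807182312)
0.006 0.04 1628 0.012681112 ((641.806640625, 427.1206970214844), (748.8074951171875, 213.718017578125), 74.44937896728516)
```

Run:
```python
import cv2
a=cv2.imread("pics/scene0.png")[190:320,300:430];b=cv2.imread("pics/side0.png")[140:240,250:350]
cv2.imwrite("pics/crop.png",cv2.hconcat([cv2.resize(a,(400,400)),cv2.resize(b,(400,400))]))
```

```text
(no output)
```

View pics/crop.png

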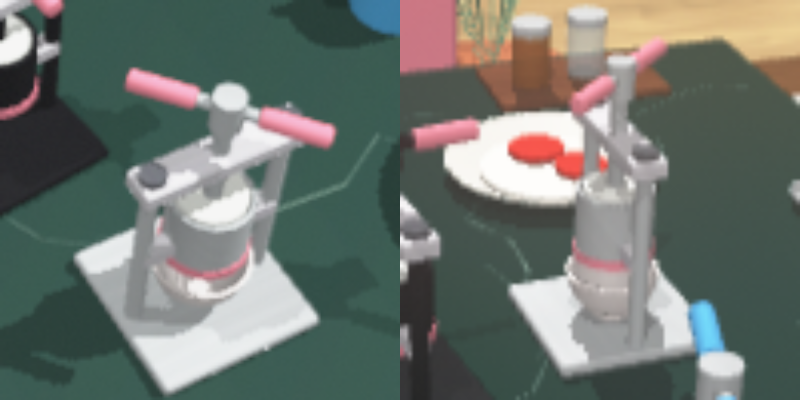

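Run:
```python
from h import *
from scipy.spatial.transform import Rotation as R
o=ctrl.get_obs();r=R.from_euler('xyz',o['eef_rot']).as_matrix();print(r.round(3))
n="scene"
d=np.load(f"pics/{n}0.npy");m=ctrl.camera_model(n);K,E=np.array(m["K"]),np.array(m["extrinsics"])
P,u,v=pts(d,d>0,K,E)
c=np.array([.585,.193]);rr=np.linalg.norm(P[:,:2]-c,axis=1)
for a in range(80,300,20):
    k=(rr>a/1000)&(rr<a/1000+.02)&(P[:,2]>.15)
    if k.any(): i=np.argmax(np.where(k,P[:,2],0));print(a,P[i].round(3),(u[i],v[i]))
# hub top circle
k=(rr<.025)&(P[:,2]>.236);Q=P[k];print("hub top",len(Q),np.median(Q,0),cv2.minEnclosingCircle((Q[:,:2]*1000).astype(np.float32)))
```

```text
[[-0.     0.265  0.964]
 [-0.001  0.964 -0.265]
 [-1.    -0.001 -0.   ]]
140 [0.439 0.129 0.236] (np.int64(314), np.int64(187))
160 [0.426 0.128 0.235] (np.int64(311), np.int64(184))
180 [0.41  0.126 0.236] (np.int64(307), np.int64(179))
200 [0.379 0.119 0.24 ] (np.int64(298), np.int64(170))
220 [0.378 0.109 0.241] (np.int64(294), np.int64(171))
240 [0.35  0.115 0.236] (np.int64(291), np.int64(164))
260 [0.324 0.11  0.235] (np.int64(284), np.int64(158))
280 [0.314 0.106 0.234] (np.int64(281), np.int64(156))
hub top 88 [0.58429354 0.19407959 0.2390924 ] ((579.9783325195312, 189.374755859375), 18.37235450744629)
```

Call:
jog_arm(rows=[0,0,0.04,0,0,-7.1,0.45,0,0,0.04,0,0,-7.1,0.45,0.0317,-0.02,0,0,0,-7.1,0.45,0.0317,-0.02,0,0,0,-7.1,0.45,0.0317,-0.02,0,0,0,-7.1,0.45,0.0317,-0.02,0,0,0,-7.1,0.45,0.0317,-0.02,0,0,0,-7.1,0.45,0.0317,-0.02,0,0,0,-7.1,0.45], squeeze=15)

```text
time_s: 0.77
ee_pos: [0.337, 0.4091, 0.2853]
eef_rot: [-1.114, 1.57, -2.379]
force: [0.4, 1.0, 1.3]
grip_width: 0.0519
```

Call:
jog_arm(rows=[0.0317,-0.02,0,0,0,-7.1,0.45,0.0317,-0.02,0,0,0,-7.1,0.45,0.0317,-0.02,0,0,0,-7.1,0.45,0.0317,-0.02,0,0,0,-7.1,0.45,0.0317,-0.02,0,0,0,-7.1,0.45,0.0317,-0.02,0,0,0,-7.1,0.45,0.0317,-0.02,0,0,0,-7.1,0.45,0.0317,-0.02,0,0,0,-7.1,0.45])

```text
time_s: 1.43
ee_pos: [0.5906, 0.249, 0.2851]
eef_rot: [-0.578, 1.57, -2.835]
force: [-0.8, -0.2, 0.4]
grip_width: 0.052
```

Call:
jog_arm(rows=[0,0,0,0,0,-7.1,0.45,0,0,0,0,0,-0.7,0.45,0,0,0,0,0,0,0.45])

```text
time_s: 1.68
ee_pos: [0.5891, 0.2505, 0.285]
eef_rot: [-0.638, 1.57, -3.022]
force: [-0.3, 0.4, 0.7]
grip_width: 0.0518
```

Run:
```python
from h import *
from scipy.spatial.transform import Rotation as R
o=ctrl.get_obs();r=R.from_euler('xyz',o['eef_rot']).as_matrix();print(o['time_s'],o['ee_pos'],o['qpos'].round(3),np.arctan2(r[1,1],r[0,1]),o['force'],o['grip_width'],r[:,0])
im,d=ctrl.camera("wrist");m=ctrl.camera_model("wrist");cv2.imwrite("pics/w1.png",im[:,:,::-1])
K,E=np.array(m["K"]),np.array(m["extrinsics"])
P,u,v=pts(d,pink(im),K,E);k=(P[:,2]>.2)&(P[:,2]<.29)&(np.linalg.norm(P[:,:2]-[.585,.193],axis=1)<.1);Q=P[k]
print(len(Q),Q.min(0),Q.max(0))
c=Q.mean(0);V=np.linalg.svd(Q-c)[2];t=(Q-c)@V[0];print(V[0],np.arctan2(V[0][1],V[0][0]),t.min(),t.max(),c+V[0]*(t.min()+t.max())/2)
P,u,v=pts(d,d>0,K,E);rr=np.linalg.norm(P[:,:2]-[.584,.193],axis=1)
Q=P[(rr<.03)&(P[:,2]>.2365)];print("hub",len(Q),np.median(Q,0),cv2.minEnclosingCircle((Q[:,:2]*1000).astype(np.float32)))
```

```text
1.6833 [0.58910229 0.25047447 0.28498148] [0.345 0.47  1.107 0.    1.565 1.158] -0.8132332913737375 [-0.31175557  0.39017595  0.66892955] 0.05178080816840189 [-8.62403526e-04 -1.03555480e-04 -9.99999623e-01]
1614 [0.54826714 0.1639942  0.22509714] [0.63864993 0.24982756 0.28939261]
[-0.7249243  -0.68880527 -0.00566219] -2.3817376904890515 -0.04092675101280375 0.07218999642232182 [0.59321324 0.20770694 0.23411925]
hub 431 [0.57880219 0.1994188  0.23987651] ((578.2111206054688, 191.77105712890625), 18.33939552307129)
```

View pics/w1.png

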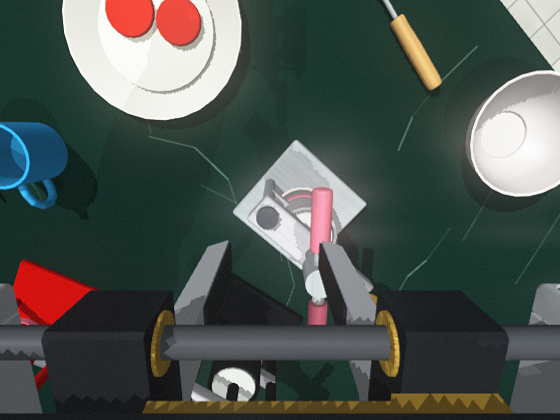

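Call:
jog_arm(rows=[0.0326,-0.0207,0,0,0,0,0.45,0,0,0,0,0,0,0.45,0,0,-0.037,0,0,0,0.45,0,0,-0.037,0,0,0,0.45,0,0,0,0,0,0,0.7,0,0,0,0,0,0,0.79,0,0,0,0,0,0,0.79,0,0,0,0,0,0,0.79])

```text
time_s: 2.4
ee_pos: [0.6225, 0.2303, 0.2146]
eef_rot: [2.702, 1.567, 0.316]
force: [-0.9, -0.1, -0.5]
grip_width: 0.0284
```

Run:
```python
from h import *
for n in["wrist","scene"]:
    im,d=ctrl.camera(n);cv2.imwrite(f"pics/{n}2.png",im[:,:,::-1])
a=cv2.imread("pics/wrist2.png")[150:400,150:450];b=cv2.imread("pics/scene2.png")[120:300,280:480]
cv2.imwrite("pics/c2.png",cv2.hconcat([cv2.resize(a,(400,360)),cv2.resize(b,(400,360))]))
```

```text
(no output)
```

View pics/c2.png

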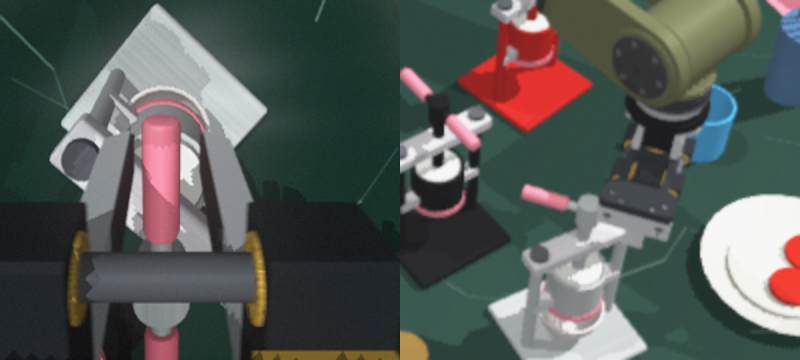

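```bash
cat > plan.py <<'E'
import numpy as np,sys
t0,step,n,r=map(float,sys.argv[1:5])
t=np.radians(t0+step*np.arange(int(n)+1));p=1000*r*np.c_[np.cos(t),np.sin(t)];p=np.round(p,1);d=np.diff(p,axis=0)/1000
for i in range(0,int(n),8): print([[round(float(x),4) for x in q] for q in d[i:i+8]])
E
python3 plan.py 43.4 6.1 32 0.0525
```

```text
[[-0.004, 0.0038], [-0.0044, 0.0034], [-0.0048, 0.0029], [-0.0051, 0.0024], [-0.0052, 0.0018], [-0.0055, 0.0013], [-0.0055, 0.0007], [-0.0056, 0.0001]]
[[-0.0056, -0.0005], [-0.0055, -0.0011], [-0.0053, -0.0017], [-0.0051, -0.0023], [-0.0049, -0.0027], [-0.0045, -0.0033], [-0.0042, -0.0037], [-0.0037, -0.0042]]
[[-0.0033, -0.0045], [-0.0028, -0.0048], [-0.0022, -0.0051], [-0.0017, -0.0054], [-0.0011, -0.0054], [-0.0006, -0.0056], [0.0001, -0.0056], [0.0007, -0.0055]]
[[0.0012, -0.0055], [0.0018, -0.0053], [0.0024, -0.005], [0.0029, -0.0048], [0.0034, -0.0045], [0.0038, -0.004], [0.0042, -0.0037], [0.0046, -0.0031]]
```

Call:
jog_arm(rows=[-0.004,0.0038,0.0003,0,0,6.1,0.79,-0.0044,0.0034,0.0003,0,0,6.1,0.79,-0.0048,0.0029,0.0003,0,0,6.1,0.79,-0.0051,0.0024,0.0004,0,0,6.1,0.79,-0.0052,0.0018,0.0003,0,0,6.1,0.79,-0.0055,0.0013,0.0003,0,0,6.1,0.79,-0.0055,0.0007,0.0004,0,0,6.1,0.79,-0.0056,0.0001,0.0003,0,0,6.1,0.79])

```text
time_s: 3.17
ee_pos: [0.5823, 0.2467, 0.2156]
eef_rot: [1.965, 1.567, 0.436]
force: [3.4, 2.4, 0.8]
grip_width: 0.0199
```

```bash
cat > st.py <<'E'
from h import *
import sys
from scipy.spatial.transform import Rotation as R
o=ctrl.get_obs();r=R.from_euler('xyz',o['eef_rot']).as_matrix();p=o['ee_pos'];h=p[:2]-[.584,.194]
print(o['time_s'],p.round(4),"q6",o['qpos'][5].round(3),"yaw",np.degrees(np.arctan2(r[1,1],r[0,1])).round(1),"orb",np.degrees(np.arctan2(h[1],h[0])).round(1),np.hypot(*h).round(4),"F",o['force'].round(1),"M",o['moment'].round(2),o['grip_width'].round(4))
for n in sys.argv[2:]:
    im,d=ctrl.camera(n);cv2.imwrite(f"pics/{n}{sys.argv[1]}.png",im[:,:,::-1])
    if n=="scene":cv2.imwrite(f"pics/crop{sys.argv[1]}.png",cv2.resize(im[120:300,280:480,::-1],(600,540)))
E
python3 st.py 3 scene
```

```text
Traceback (most recent call last):
  File "st.py", line 5, in <module>
    print(o['time_s'],p.round(4),"q6",o['qpos'][5].round(3),"yaw",np.degrees(np.arctan2(r[1,1],r[0,1])).round(1),"orb",np.degrees(np.arctan2(h[1],h[0])).round(1),np.hypot(*h).round(4),"F",o['force'].round(1),"M",o['moment'].round(2),o['grip_width'].round(4))
                                                                                                                                                                                                                                         ^^^^^^^^^^^^^^^^^^^^^
AttributeError: 'float' object has no attribute 'round'
```

```bash
sed -i "s/o\['grip_width'\].round(4)/o['grip_width']/" st.py; python3 st.py 3 scene
```

```text
3.1667 [0.5823 0.2467 0.2156] q6 0.301 yaw 2.4 orb 91.8 0.0527 F [3.4 2.4 0.8] M [ 0.46 -0.68  0.03] 0.019861314275215765
```

View pics/crop3.png

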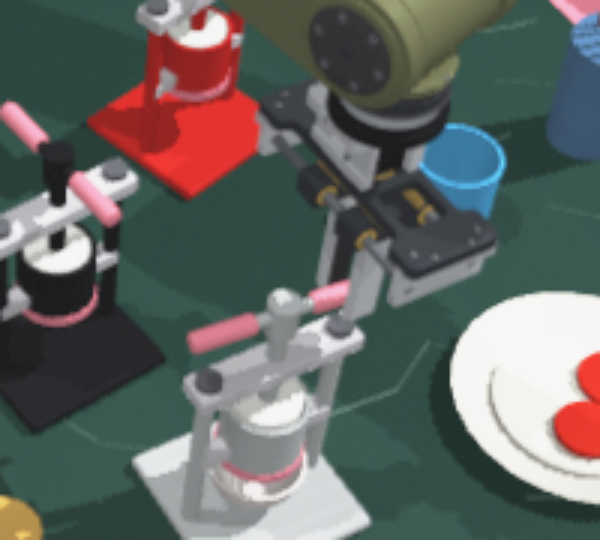

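The handle follows with about 4 N, so I'll continue.

Call:
jog_arm(rows=[-0.0056,-0.0005,0.0003,0,0,6.1,0.79,-0.0055,-0.0011,0.0003,0,0,6.1,0.79,-0.0053,-0.0017,0.0004,0,0,6.1,0.79,-0.0051,-0.0023,0.0003,0,0,6.1,0.79,-0.0049,-0.0027,0.0003,0,0,6.1,0.79,-0.0045,-0.0033,0.0004,0,0,6.1,0.79,-0.0042,-0.0037,0.0003,0,0,6.1,0.79,-0.0037,-0.0042,0.0004,0,0,6.1,0.79])

```text
time_s: 3.88
ee_pos: [0.5432, 0.2272, 0.2181]
eef_rot: [1.388, 1.568, 0.708]
force: [1.0, 4.7, 1.7]
grip_width: 0.02
```

Call:
jog_arm(rows=[-0.0033,-0.0045,0.0003,0,0,6.1,0.79,-0.0028,-0.0048,0.0003,0,0,6.1,0.79,-0.0022,-0.0051,0.0004,0,0,6.1,0.79,-0.0017,-0.0054,0.0003,0,0,6.1,0.79,-0.0011,-0.0054,0.0003,0,0,6.1,0.79,-0.0006,-0.0056,0.0004,0,0,6.1,0.79,0.0001,-0.0056,0.0003,0,0,6.1,0.79,0.0007,-0.0055,0.0004,0,0,6.1,0.79])

```text
time_s: 4.55
ee_pos: [0.5326, 0.185, 0.2209]
eef_rot: [0.374, 1.568, 0.545]
force: [2.6, 3.3, 0.9]
grip_width: 0.0195
```

```bash
python3 st.py 4 scene
```

```text
4.55 [0.5326 0.185  0.2209] q6 -1.474 yaw 99.8 orb -170.1 0.0521 F [2.6 3.3 0.9] M [ 0.74 -0.37 -0.02] 0.019478044092317674
```

View pics/crop4.png

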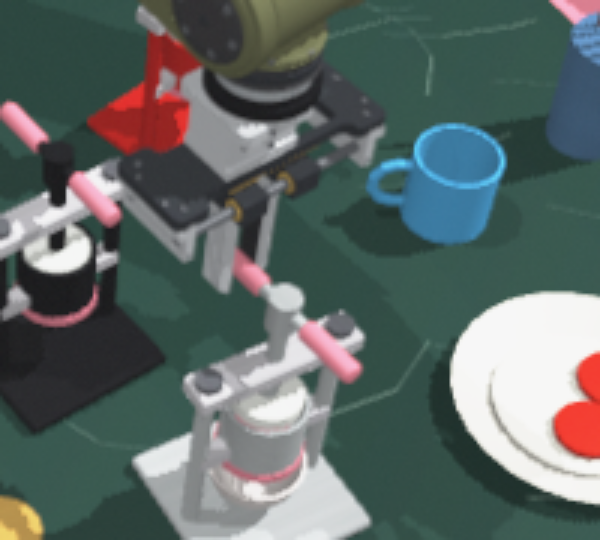

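Call:
jog_arm(rows=[0.0012,-0.0055,0.0003,0,0,6.1,0.79,0.0018,-0.0053,0.0003,0,0,6.1,0.79,0.0024,-0.005,0.0004,0,0,6.1,0.79,0.0029,-0.0048,0.0003,0,0,6.1,0.79,0.0034,-0.0045,0.0003,0,0,6.1,0.79,0.0038,-0.004,0.0004,0,0,6.1,0.79,0.0042,-0.0037,0.0003,0,0,6.1,0.79,0.0046,-0.0031,0.0003,0,0,6.1,0.79])

```text
time_s: 5.27
ee_pos: [0.5566, 0.1492, 0.2229]
eef_rot: [0.102, 1.57, 1.123]
force: [-1.4, 4.2, 0.6]
grip_width: 0.0198
```

Call:
jog_arm(rows=[0,0,0,0,0,0,0.6,0,0,0,0,0,0,0.45,0,0,0,0,0,0,0.45])

```text
time_s: 5.52
ee_pos: [0.5563, 0.1489, 0.2222]
eef_rot: [-2.104, 1.571, -1.089]
force: [0.2, 0.3, -0.1]
grip_width: 0.0364
```

```bash
python3 st.py 5 scene
```

```text
5.5167 [0.5563 0.1489 0.2222] q6 -2.388 yaw 148.1 orb -121.5 0.053 F [ 0.2  0.3 -0.1] M [ 0.06  0.08 -0.04] 0.03640923120023241
```

View pics/crop5.png

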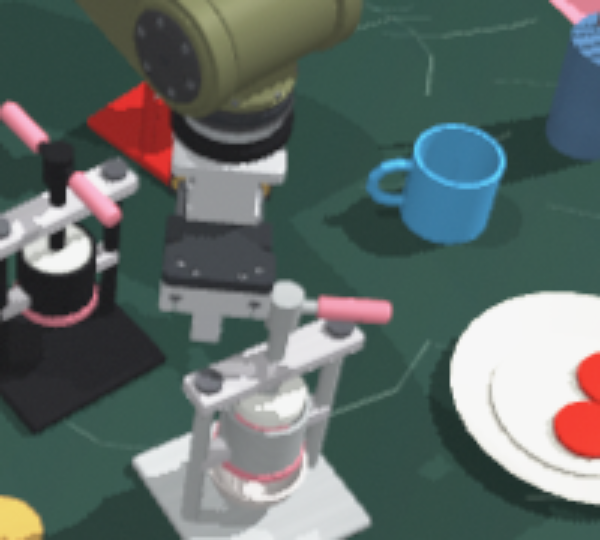

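Call:
jog_arm(rows=[0,0,0.04,0,0,0,0.45,0,0,0.02,0,0,-7.1,0.45,0,0,0,0,0,-7.1,0.45,0,0,0,0,0,-7.1,0.45,0,0,0,0,0,-7.1,0.45,0,0,0,0,0,-7.1,0.45,0,0,0,0,0,-7.1,0.45,0,0,0,0,0,-7.1,0.45])

```text
time_s: 6.23
ee_pos: [0.5563, 0.1489, 0.2822]
eef_rot: [-1.29, 1.571, -1.146]
force: [-0.4, -0.2, -0.0]
grip_width: 0.0517
```

Call:
jog_arm(rows=[0,0,0,0,0,-7.1,0.45,0,0,0,0,0,-7.1,0.45,0,0,0,0,0,-7.1,0.45,0,0,0,0,0,-7.1,0.45,0,0,0,0,0,-7.1,0.45,0,0,0,0,0,-7.1,0.45,0,0,0,0,0,-7.1,0.45,0,0,0,0,0,-7.1,0.45])

```text
time_s: 6.9
ee_pos: [0.5563, 0.1489, 0.2822]
eef_rot: [-0.249, 1.571, -1.097]
force: [-1.1, -0.1, 0.6]
grip_width: 0.0519
```

Call:
jog_arm(rows=[0,0,0,0,0,-7.1,0.45,0,0,0,0,0,-7.1,0.45,0,0,0,0,0,-7.1,0.45,0,0,0,0,0,-7.1,0.45,0,0,0,0,0,-7.1,0.45,0,0,0,0,0,-7.1,0.45,0,0,0,0,0,-7.1,0.45,0,0,0,0,0,-7.1,0.45])

```text
time_s: 7.57
ee_pos: [0.5563, 0.1489, 0.2821]
eef_rot: [0.209, 1.571, -1.63]
force: [0.9, -0.8, 0.4]
grip_width: 0.0515
```

Call:
jog_arm(rows=[0,0,0,0,0,-7.1,0.45,0,0,0,0,0,-7.1,0.45,0,0,0,0,0,-4.5,0.45,0,0,0,0,0,0,0.45])

```text
time_s: 7.9
ee_pos: [0.5563, 0.1489, 0.2821]
eef_rot: [1.019, 1.571, -1.143]
force: [1.0, -0.1, -0.1]
grip_width: 0.0517
```

```bash
python3 st.py 6 scene wrist
python3 - <<'E'
from h import *
im=cv2.imread("pics/scene6.png")[:,:,::-1].copy();_,d=ctrl.camera("scene");m=ctrl.camera_model("scene");K,E=np.array(m["K"]),np.array(m["extrinsics"])
P,u,v=pts(d,pink(im),K,E);k=(P[:,2]>.2)&(P[:,2]<.29)&(np.linalg.norm(P[:,:2]-[.584,.194],axis=1)<.09);Q=P[k]
c=Q.mean(0);V=np.linalg.svd(Q-c)[2];t=(Q-c)@V[0];print(len(Q),V[0],np.degrees(np.arctan2(V[0][1],V[0][0])),t.min(),t.max(),c+V[0]*(t.min()+t.max())/2,np.percentile(Q[:,2],95))
E
```

```text
7.9 [0.5563 0.1489 0.2821] q6 0.79 yaw -33.9 orb -121.6 0.053 F [ 1.  -0.1 -0.1] M [-0.03  0.07  0.01] 0.05174005201982587
332 [ 0.50023363  0.86586313 -0.00688176] 59.98375827955555 -0.07231164538002535 0.06998369363763522 [0.58684643 0.19285257 0.24354036] 0.2476776852086299
```

View pics/crop6.png

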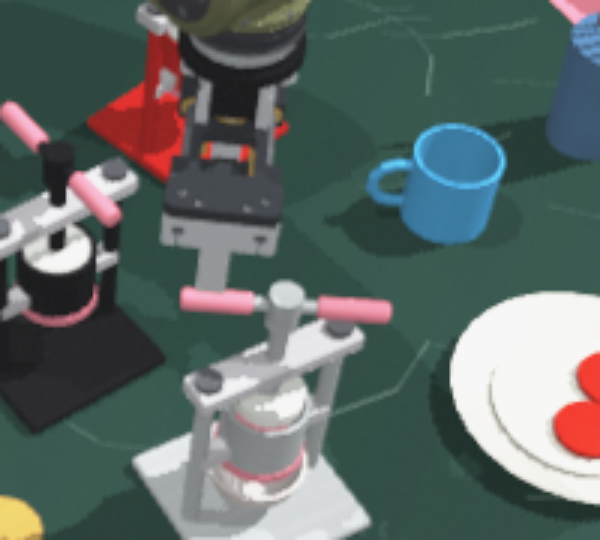

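View pics/wrist6.png

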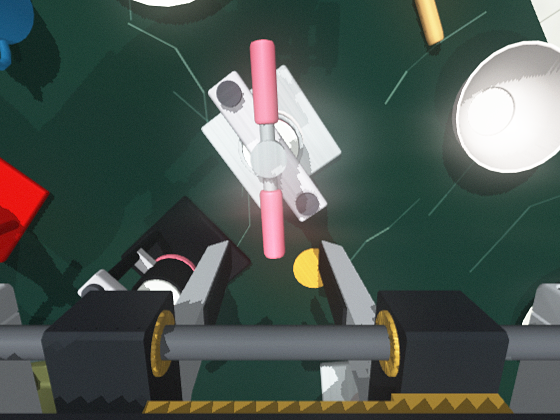

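Call:
jog_arm(rows=[0.0024,0,0,0,0,3.9,0.45,0,0,-0.03,0,0,0,0.45,0,0,-0.03,0,0,0,0.45,0,0,0,0,0,0,0.7,0,0,0,0,0,0,0.79,0,0,0,0,0,0,0.79,0,0,0,0,0,0,0.79])

```text
time_s: 8.63
ee_pos: [0.5595, 0.149, 0.2242]
eef_rot: [2.287, 1.568, 0.199]
force: [0.3, -0.1, -1.1]
grip_width: 0.0286
```

```bash
python3 st.py 7 wrist; python3 plan.py 240 6 24 0.0525
```

```text
8.6333 [0.5595 0.149  0.2242] q6 0.714 yaw -29.6 orb -118.5 0.0513 F [ 0.3 -0.1 -1.1] M [-0.07  0.1   0.02] 0.028620009821395204
[[0.0049, -0.0025], [0.0052, -0.0019], [0.0053, -0.0015], [0.0054, -0.0008], [0.0055, -0.0003], [0.0055, 0.0003], [0.0054, 0.0008], [0.0053, 0.0015]]
[[0.0052, 0.0019], [0.0049, 0.0025], [0.0046, 0.003], [0.0042, 0.0035], [0.0039, 0.0039], [0.0035, 0.0042], [0.003, 0.0046], [0.0025, 0.0049]]
[[0.0019, 0.0052], [0.0015, 0.0053], [0.0008, 0.0054], [0.0003, 0.0055], [-0.0003, 0.0055], [-0.0008, 0.0054], [-0.0015, 0.0053], [-0.0019, 0.0052]]
```

View pics/wrist7.png

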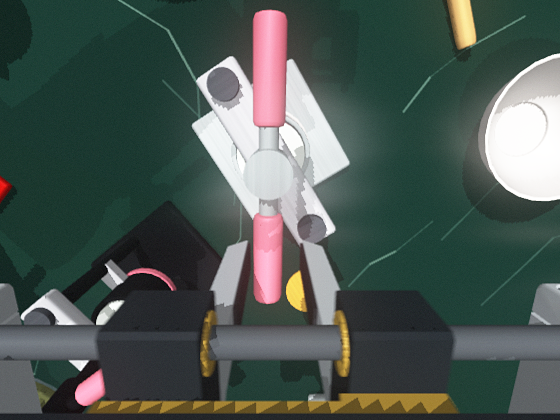

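Call:
jog_arm(rows=[0.0049,-0.0025,0.0003,0,0,6,0.79,0.0052,-0.0019,0.0003,0,0,6,0.79,0.0053,-0.0015,0.0004,0,0,6,0.79,0.0054,-0.0008,0.0003,0,0,6,0.79,0.0055,-0.0003,0.0003,0,0,6,0.79,0.0055,0.0003,0.0004,0,0,6,0.79,0.0054,0.0008,0.0003,0,0,6,0.79,0.0053,0.0015,0.0003,0,0,6,0.79])

```text
time_s: 9.35
ee_pos: [0.6015, 0.1447, 0.2259]
eef_rot: [2.188, 1.57, 0.943]
force: [-3.2, 0.5, 0.7]
grip_width: 0.0199
```

Call:
jog_arm(rows=[0.0052,0.0019,0.0003,0,0,6,0.79,0.0049,0.0025,0.0003,0,0,6,0.79,0.0046,0.003,0.0004,0,0,6,0.79,0.0042,0.0035,0.0003,0,0,6,0.79,0.0039,0.0039,0.0003,0,0,6,0.79,0.0035,0.0042,0.0004,0,0,6,0.79,0.003,0.0046,0.0003,0,0,6,0.79,0.0025,0.0049,0.0003,0,0,6,0.79])

```text
time_s: 10.02
ee_pos: [0.6332, 0.173, 0.2283]
eef_rot: [0.173, 1.571, -0.234]
force: [-3.1, -1.6, 0.3]
grip_width: 0.0198
```

```bash
python3 st.py 8 scene
```

```text
10.0167 [0.6332 0.173  0.2283] q6 -0.952 yaw 66.7 orb -23.1 0.0535 F [-3.1 -1.6  0.3] M [-0.22  0.63 -0.03] 0.019788221869192036
```

View pics/crop8.png

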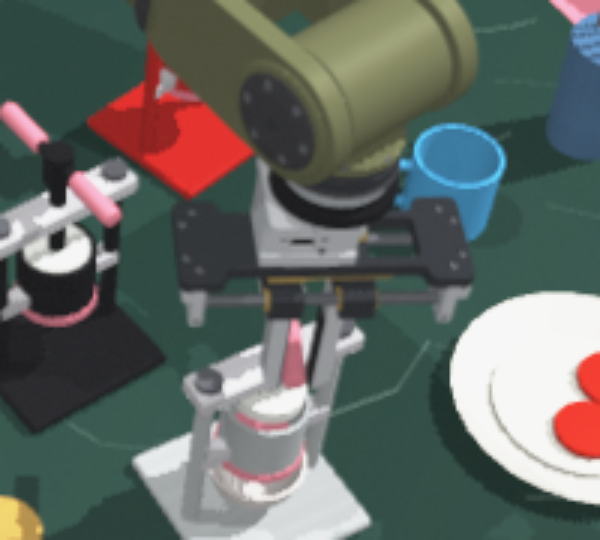

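Call:
jog_arm(rows=[0.0019,0.0052,0.0003,0,0,6,0.79,0.0015,0.0053,0.0003,0,0,6,0.79,0.0008,0.0054,0.0004,0,0,6,0.79,0.0003,0.0055,0.0003,0,0,6,0.79,-0.0003,0.0055,0.0003,0,0,6,0.79,0,0,0,0,0,0,0.79])

```text
time_s: 10.57
ee_pos: [0.6376, 0.2002, 0.2299]
eef_rot: [-0.061, 1.569, 0.053]
force: [0.5, 0.1, 0.8]
grip_width: 0.0199
```

Call:
jog_arm(rows=[-0.0004,0.0027,0.0002,0,0,3,0.79,-0.0004,0.0027,0.0002,0,0,3,0.79,0,0,0,0,0,0,0.79])

```text
time_s: 10.82
ee_pos: [0.6368, 0.205, 0.2301]
eef_rot: [-0.177, 1.569, 0.037]
force: [0.6, -1.2, 0.6]
grip_width: 0.0198
```

```bash
python3 st.py 9
```

```text
10.8167 [0.6368 0.205  0.2301] q6 -1.527 yaw 102.2 orb 11.8 0.0539 F [ 0.6 -1.2  0.6] M [-0.23 -0.17  0.02] 0.019767248873054696
```

Call:
jog_arm(rows=[-0.0006,0.0027,0.0001,0,0,3,0.79,-0.0008,0.0026,0.0001,0,0,3,0.79,0,0,0,0,0,0,0.79])

```text
time_s: 11.07
ee_pos: [0.6354, 0.2103, 0.2303]
eef_rot: [-0.195, 1.569, 0.122]
force: [0.7, -1.0, 1.1]
grip_width: 0.0195
```

```bash
python3 st.py 10 scene
```

```text
11.0667 [0.6354 0.2103 0.2303] q6 -1.623 yaw 108.2 orb 17.6 0.054 F [ 0.7 -1.   1.1] M [-0.28 -0.2  -0.  ] 0.019507125727769883
```

View pics/crop10.png

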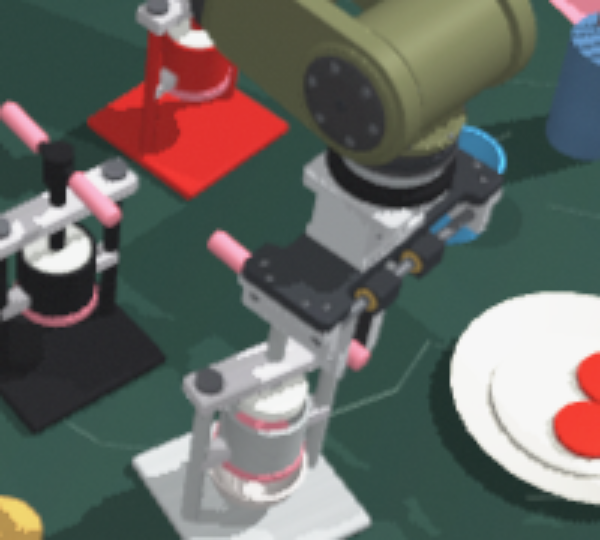

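Call:
jog_arm(rows=[-0.0009,0.0026,0.0001,0,0,3,0.79,-0.0011,0.0025,0.0001,0,0,3,0.79,0,0,0,0,0,0,0.79])

```text
time_s: 11.37
ee_pos: [0.6342, 0.2118, 0.23]
eef_rot: [-1.718, 1.565, -1.298]
force: [4.2, -21.1, 2.4]
grip_width: 0.0201
```

Call:
jog_arm(rows=[-0.0012,0.0025,0.0001,0,0,3,0.79,0,0,0,0,0,0,0.79])

```text
time_s: 11.53
ee_pos: [0.6332, 0.213, 0.23]
eef_rot: [-1.85, 1.563, -1.379]
force: [6.0, -31.5, 1.8]
grip_width: 0.0223
```

Call:
jog_arm(rows=[0,0,0,0,0,0,0.6,0,0,0,0,0,0,0.4,0,0,0,0,0,0,0.4,0,0,0,0,0,0,0.4,0,0,0.03,0,0,0,0.4,0,0,0.04,0,0,0,0.4,0,0,0.04,0,0,0,0.4,0,0,0.04,0,0,0,0.4])

```text
time_s: 12.2
ee_pos: [0.6313, 0.2183, 0.3818]
eef_rot: [1.182, 1.57, 1.657]
force: [-0.2, 0.3, 0.0]
grip_width: 0.0567
```

Call:
jog_arm(rows=[-0.03,0.025,0,0,0,0,0.4,-0.03,0.025,0,0,0,0,0.4,-0.03,0.025,0,0,0,0,0.4,-0.03,0.025,0,0,0,0,0.4,-0.03,0.025,0,0,0,0,0.4,0,0,0,0,0,0,0.4])

```text
time_s: 12.7
ee_pos: [0.4775, 0.347, 0.3808]
eef_rot: [0.882, 1.569, 1.362]
force: [0.3, -1.2, 0.3]
grip_width: 0.0565
```

```bash
python3 st.py 11 scene side
python3 - <<'E'
from h import *
im,d=ctrl.camera("scene");m=ctrl.camera_model("scene");K,E=np.array(m["K"]),np.array(m["extrinsics"])
P,u,v=pts(d,pink(im),K,E);k=(P[:,2]>.2)&(P[:,2]<.29)&(np.linalg.norm(P[:,:2]-[.584,.194],axis=1)<.09);Q=P[k]
c=Q.mean(0);V=np.linalg.svd(Q-c)[2];t=(Q-c)@V[0];print(len(Q),V[0],np.degrees(np.arctan2(V[0][1],V[0][0])),t.min(),t.max(),c+V[0]*(t.min()+t.max())/2,np.percentile(Q[:,2],95))
d0=np.load("pics/scene0.npy");im0=np.load("pics/scene0im.npy").astype(int);a=np.abs(im.astype(int)-im0).max(2)[235:350,100:220];print("blue change px",(a>25).sum())
E
```

```text
12.7 [0.4775 0.347  0.3808] q6 -1.485 yaw 117.5 orb 124.8 0.1864 F [ 0.3 -1.2  0.3] M [0.05 0.01 0.03] 0.05651208596700092
282 [ 0.96922837  0.24616085 -0.00110159] 14.250455328008144 -0.07444752689485831 0.06950129742371201 [0.58499902 0.19182993 0.2504465 ] 0.255104295480796
blue change px 153
```

View pics/scene11.png

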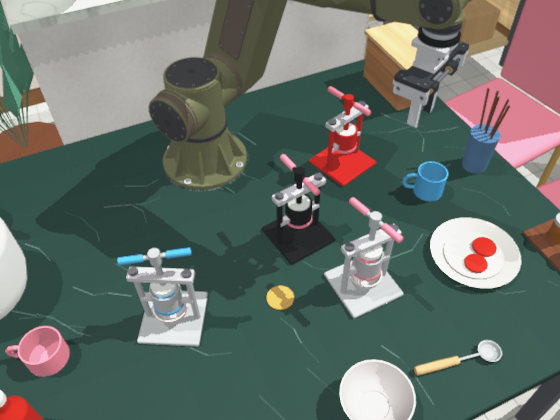

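Final bar angle is 14.3° in world, or about 6.5 rad in the press's frame. The bar has risen about 18.4 mm, and the blue handle is still at (120..190, 255).

```bash
python3 -c "
from station import ctrl
print(ctrl.hand_in())"
```

```text
the job is handed in; nothing more can be done
None
```

The pink T-handle is wound up against its stop and released. I turned it anticlockwise in two strokes on the same grip, loosely straddled by the fingers: about 197°, a re-grip, then about 134°.

- **At the stop:** the turning force rose from about 3–5 N to 31 N at the stop. I then opened the gripper and moved clear at 12.7 s.
- **Final angle:** the last scene image puts the bar at 14.3° in the world frame, which is about 6.5 rad in the press's frame. That last figure assumes the roughly 2° base turn I measured from the beam.
- **Rise:** the bar rose about 18 mm, which matches the turn.
- **Blue press:** I never touched it, and its handle looks the same as at the start. A pixel comparison of that region showed 153 changed pixels. I took these to be the arm's shadow and did not check further.
- **Disagreement:** my hub position estimates differed by up to about 6 mm between cameras. The loose hold took up that error.

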